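# Back off the mosaic press by two counted turns

### The job

The glue under the mosaic panel has set, so loosen the screw press with a fingertip: without gripping anything, rub it round the knurled rim of the hand wheel to turn the wheel anticlockwise (seen from above) until its red mark comes to the yellow pointer, then on through exactly two more full turns, stopping with the mark back at the pointer. Do not unscrew it further or push hard, and leave the panel and everything else where they are.

Things in the scene. Friction and masses are not known exactly. Their poses are not given: they have to be found in the camera images.
- wheel (a joint): Angle of the press's hand wheel, rad, growing anticlockwise seen from above (loosening). 0 = red mark at the yellow pointer for the first time; 12.566 = two full turns later. It starts between -1.3 and -0.4. A light rub turns it (about 1 N at the rim), it stays where left, and it rises 3 mm per turn with its spindle. Hard stops at -1.6 and 15.07.
- wheel_center (a point): Centre of the steel hand wheel on top of the press: a level disc on an upright axis, 104 mm across, 24 mm thick, rim finely knurled, no spokes or holes. The point is on the axis, half-way up the rim, about 127 mm above the table. Nothing stands around the rim at its height; the blue beam's top is 15 mm below the wheel's underside.
- red_mark (a point): Outer end of the red stripe, on the upper edge of the wheel's rim, 52 mm from the axis. The stripe is 11 mm wide and runs radially over the top face and down the rim.
- pointer (a point): Tip of the yellow arrow painted on the top of the fixed blue beam, 57 mm from the wheel's axis.
- press: The screw press, fixed to the table: grey base plate 200 x 200 x 16 mm, two steel columns 84 mm either side of the axis along its y, a blue beam 42 x 206 mm along its y with its top at 100 mm, and the hand wheel over it. Origin under the plate's centre, on the wheel's axis; z up; the pointer is on its -y side.
- panel: Glued mosaic panel, 150 x 120 x 14 mm, lying loose on the press's base plate under the press foot. Origin at the centre of its underside.
- red_pen: Red marker pen, 122 mm long, 12 mm thick, lying on the table. Origin on its underside.
- blue_pen: Blue marker pen, 122 mm long, 12 mm thick, lying on the table. Origin on its underside.
- tub_terracotta: White tub of terracotta mosaic stones, 84 mm across, 55 mm high. Origin at the centre of its underside.
- tub_ochre: White tub of ochre mosaic stones, 84 mm across, 55 mm high. Origin at the centre of its underside.
- glue_jar: Glue jar with a blue cap, 60 mm across, 85 mm high. Origin at the centre of its underside.
- tweezers: Steel tweezers, 138 mm long, 9 mm thick, lying on the table. Origin at mid length.
- stone: White marble stone 28 x 28 x 22 mm, loose on the press's base plate in front of the panel. Origin at the centre of its underside.

How it is judged:
By the outcome, as a careful person would: the job done as asked, in the order asked, and still so for the second after the job is handed in, with the robot touching nothing.
It also fails if it takes over 72 s, if anything falls off the work surface, if the arm or the gripper's body presses on something with over 40 N, if the wrist force passes 120 N, or if a joint passes its speed limit or range.

### The arm

A 6-joint arm with a two-finger parallel gripper is mounted at the origin on the work surface. World frame = base frame: x ahead of the robot, y to its left, z up, the work surface at z = 0. Lengths are in m, angles in rad, forces in N, time in s.
With the tool pointing down it reaches from about 0.375 to 0.9 m from the base axis. Payload 3.1 kg.
Tool frame: the origin (TCP) lies midway between the tips of the shut fingers; the grasp point (between the pads) lies 19 mm behind it; x points along the fingers, z is the direction in which the jaws open and shut, and the axes are right-handed (so a half turn about x gives the same grasp; the last joint's range is limited). The gripper opens to 87 mm and grips with 3 to 60 N. Pads are 19 mm wide; open, the fingers measure 117 mm over their backs; the gripper's body (75 mm by 190 mm) begins 51 mm behind the grasp point.
Start: joints at [-0.178, 0.527, 1.433, -0, 1.181, -0.178], TCP at [0.625, 0, 0.223] pointing down, gripper open.
Joint ranges: [-3.08, 3.08], [-0.75, 2.2], [0.22, 2.44], [-1.43, 4.57], [0, 2.65], [-2.85, 2.85]. Speed limits (rad/s): [2.79, 2.79, 3.14, 3.14, 3.14, 3.14].

### API

Orientations are given as a unit quaternion [x, y, z, w].
In Python, from rig import readout, imaging, robot gives the robot as it stands. The module is installed in compiled form; this text tells all that it offers.
- The arm moves only by the tool play_rows, never from a script. Its argument "rows" is text: rows parted by semicolons, each of 7 numbers parted by spaces: the turn, a rotation vector about the tool's x, y, z in rad, then the shift along the tool's x, y, z in mm, then the closure, from 0 (fully open) to 1 (shut). In form: ax ay az tx ty tz gripper; .... A call has 1 to 8 rows; each row shifts and turns the commanded pose from where the row before left it, along the tool's axes as they then stand; what a row does not reach is not made up. A row lasts 1/12 s, in which the tool goes at most 41.7 mm and 7.16 degrees, less where a joint would pass 70% of its speed; a pose out of reach is approached as far as the arm can. A call with a gripper value outside its range is refused whole. The fingers move at their own pace and stop on an object; "squeeze" is the grip in N (left out, the last holds). Time passes only in rows, so rows that do not move let the fingers close. It gives the time, the measured TCP pose, the force and the opening at its end, in the units of the state.
- readout.get_obs(): the state, without advancing time (a new reading comes with each control period).
- imaging.camera(name): name is "scene" or "side" or "wrist"; returns the picture (480x640x3 uint8, blue, green, red); there is no depth.
- imaging.camera_info(name): a dict with "K" (3x3 intrinsics, pixels), "world_to_cam" (4x4, takes a point from world to camera coordinates). Camera axes: x right, y down, z forward; pixel columns grow to the right and rows downward; lengths in m; the calibration is good to about 2 mm. A picture is of the moment at which its call begins: read the wrist's pose just before it. camera_info takes no time and is no camera call; for the wrist camera it gives the pose at the moment of the call.
- robot.hand_in(): hands the job in, once; it reports no verdict.
The state is a dict: "time": time; "q": joint angles; "joint_velocities": joint speeds; "joint_torque": joint torques, N m; "position": TCP position; "tool_rot": TCP orientation; "ft_force": force on the tool from outside, world axes, zero at the start; "moment": the same for the moment, N m; "grip_width": finger opening in m.
Only numpy, scipy, OpenCV 4.12 (cv2) and the standard library are available. Lean on these libraries where they do the work, as an engineer would, in place of code of your own. Each camera call takes 0.05 s, during which the arm holds its last target. There are 200 camera calls.

## Working session

There is one attempt and no reset: what is moved stays moved. The work goes in short steps, Python scripts to look and compute and a tool call to move; the robot and the scene stay as the last step left them, time stands still between calls to the robot, and variables do not carry over. Pictures are saved under pics/ and viewed, about 8 in all and at most 12, crops included, and the job is handed in when it is done.

Besides the shell and the picture viewer there is one more tool, called after "Call:" as name(argument=value, ...) on one line, values as JSON. play_rows: Moves the arm, as the interface text tells. Its arguments: {"type":"object","properties":{"rows":{"type":"string"},"squeeze":{"type":"number"}},"required":["rows"]}

```bash
mkdir -p pics
python3 - <<'E'
from rig import readout, imaging, robot
import cv2,numpy as np
print(readout.get_obs())
for n in("scene","side"):
    i=imaging.camera_info(n);print(n,i["K"],np.round(i["world_to_cam"],4).tolist())
    cv2.imwrite(f"pics/{n}0.png",imaging.camera(n))
E
```

```text
{'time': 0.0, 'q': array([-1.78483962e-01,  5.28452939e-01,  1.43391773e+00,  2.37670936e-05,
        1.18138666e+00, -1.78507745e-01]), 'joint_velocities': array([-0.00148469, -0.00079091, -0.00121798, -0.00066948, -0.00129047,
        0.00181069]), 'joint_torque': array([-5.45745443e-04, -4.40045428e+01, -1.76593530e+01,  6.32597599e-02,
        5.83207863e-02, -1.53719384e-04]), 'position': array([6.24262433e-01, 1.79372229e-04, 2.21574855e-01]), 'tool_rot': array([1.38320795e-04, 7.07858158e-01, 1.48740972e-04, 7.06354576e-01]), 'ft_force': array([ 0.26390706, -0.34341789,  0.3676171 ]), 'moment': array([0.07195038, 0.02564985, 0.01918061]), 'grip_width': 0.08692489616532689}
scene [[534.39971363   0.         323.40049082]
 [  0.         534.39971363 240.54437624]
 [  0.           0.           1.        ]] [[-0.564, 0.8257, -0.007, 0.2942], [0.5067, 0.3394, -0.7925, -0.1926], [-0.652, -0.4506, -0.6098, 1.6768], [0.0, 0.0, 0.0, 1.0]]
side [[542.49580448   0.         322.51218372]
 [  0.         542.49580448 244.92205278]
 [  0.           0.           1.        ]] [[0.7025, -0.7117, 0.0043, -0.3522], [-0.3711, -0.3715, -0.8511, 0.2791], [0.6073, 0.5963, -0.525, 1.1377], [0.0, 0.0, 0.0, 1.0]]
```

View pics/scene0.png

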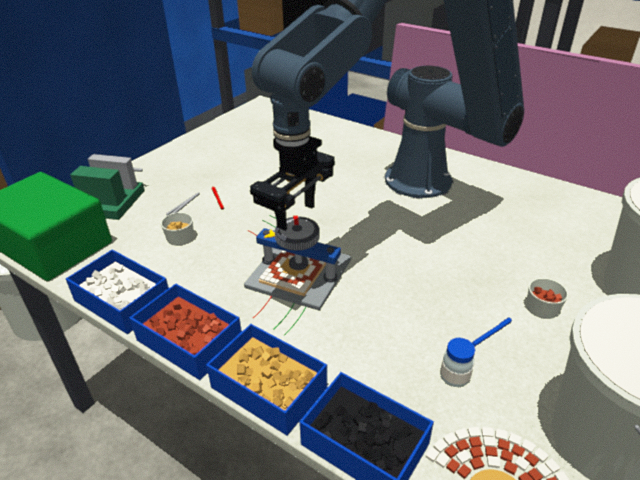

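View pics/side0.png

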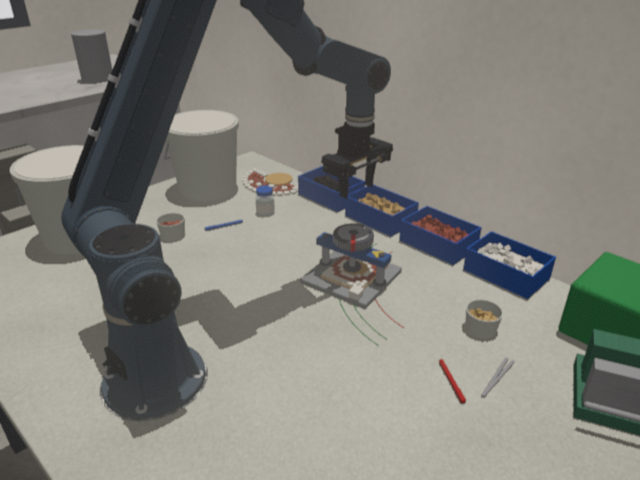

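The scene view shows the wheel near (297,232) and the yellow pointer near (270,235). In the side view the wheel is near (352,236), the pointer at (377,254) and the red mark at about (352,242). I'll zoom in and check the wrist camera.

Run:
```python
from rig import imaging
import cv2,numpy as np
i=imaging.camera_info("wrist");print(i["K"].tolist(),np.round(i["world_to_cam"],4).tolist())
w=imaging.camera("wrist");cv2.imwrite("pics/w0.png",w)
a=cv2.imread("pics/scene0.png")[205:265,245:325];b=cv2.imread("pics/side0.png")[210:270,310:390]
a,b=[cv2.resize(x,(400,300),interpolation=cv2.INTER_CUBIC) for x in(a,b)]
o=np.zeros((600,800,3),np.uint8);o[:300,:400]=a;o[:300,400:]=b;o[300:,:400]=cv2.resize(w,(400,300))
cv2.imwrite("pics/c0.png",o)
```

```text
[[332.21546131238097, 0.0, 316.47236575958294], [0.0, 332.21546131238097, 239.3863440035302], [0.0, 0.0, 1.0]] [[1.0, -0.0002, -0.0014, -0.6249], [0.0002, -0.9687, 0.2482, -0.0293], [-0.0014, -0.2482, -0.9687, 0.3898], [0.0, 0.0, 0.0, 1.0]]
```

View pics/c0.png

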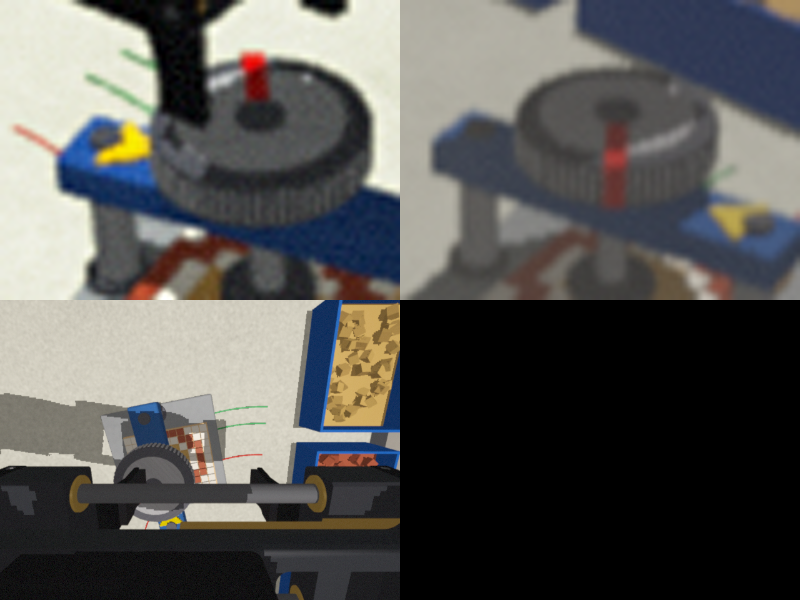

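```bash
cat > h.py <<'E'
import numpy as np, cv2
from rig import imaging, readout
def ray(info,u,v,z):
    W=np.array(info["world_to_cam"]);R=W[:3,:3];t=W[:3,3];c=-R.T@t
    d=R.T@np.linalg.inv(info["K"])@np.array([u,v,1.]);return c+d*(z-c[2])/d[2]
E
python3 - <<'E'
from h import *
np.set_printoptions(precision=4,suppress=True)
S=imaging.camera_info("scene");D=imaging.camera_info("side");W=imaging.camera_info("wrist")
sc=lambda x,y:(x/5-.4+245,y/5-.4+205);sd=lambda x,y:((x-400)/5-.4+310,y/5-.4+210)
wr=lambda x,y:(x*1.6,(y-300)*1.6)
for n,I,p,z in[("c scene",S,sc(261,113),.139),("c side",D,sd(617,110),.139),("c wrist",W,wr(153,482),.139),
 ("red scene",S,sc(254,66),.139),("red side",D,sd(615,158),.139),("ptr scene",S,sc(150,148),.1),("ptr side",D,sd(708,208),.1),("bolt sc",S,sc(104,133),.1),("bolt sd",D,sd(757,222),.1)]:print(n,ray(I,*p,z))
E
```

```text
c scene [ 0.5655 -0.0437  0.139 ]
c side [ 0.5678 -0.0429  0.139 ]
c wrist [ 0.5683 -0.037   0.139 ]
red scene [ 0.5369 -0.0691  0.139 ]
red side [ 0.532  -0.0737  0.139 ]
ptr scene [ 0.5761 -0.1042  0.1   ]
ptr side [ 0.5777 -0.0978  0.1   ]
bolt sc [ 0.579  -0.1304  0.1   ]
bolt sd [ 0.5851 -0.1238  0.1   ]
```

Call:
play_rows(rows="0 0 0 0 -20 -8 1;0 0 0 0 -30 -12 1;0 0 0 0 -30 -12 1;0 0 0 0 -30 -12 1;0 0 0 0 -30 -8 1;0 0 0 0 -20 -6 1;0 0 0 0 0 0 1;0 0 0 0 0 0 1", squeeze=5)

```text
time: 0.82
position: [0.5665, -0.1609, 0.2223]
tool_rot: [0.001, 0.707, -0.001, 0.707]
ft_force: [-0.5, 0.2, -0.5]
grip_width: 0.0412
```

Run:
```python
from h import *
np.set_printoptions(precision=4,suppress=True)
o=readout.get_obs();print(o["position"],o["grip_width"],o["ft_force"])
w=imaging.camera("wrist");cv2.imwrite("pics/w1.png",w)
i=imaging.camera_info("wrist");np.savez("w1.npz",K=i["K"],world_to_cam=i["world_to_cam"])
```

```text
[ 0.5665 -0.1609  0.2223] 0.0411563760911655 [-0.5047  0.2032 -0.4855]
```

View pics/w1.png

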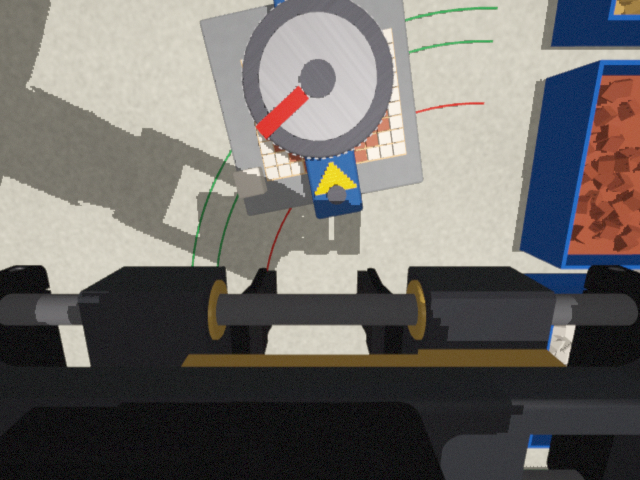

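```bash
cat >> h.py <<'E'
def measure(w,I,zt=.139,c0=(318,78)):
    hsv=cv2.cvtColor(w,cv2.COLOR_BGR2HSV);H,S,V=cv2.split(hsv)
    near=np.zeros(H.shape,np.uint8);cv2.circle(near,c0,95,1,-1)
    red=((H<6)|(H>174))&(S>170)&(V>130)&(near>0)
    yel=(H>22)&(H<34)&(S>170)&(V>150)&(cv2.circle(np.zeros_like(near),c0,140,1,-1)>0)
    out={}
    for n,m,z in(("red",red,zt),("yel",yel,.1)):
        k,l,s,_=cv2.connectedComponentsWithStats(m.astype(np.uint8))
        if k<2: print(n,"none");continue
        b=1+np.argmax(s[1:,4]);v,u=np.where(l==b)
        out[n]=np.array([ray(I,a,c,z)[:2] for a,c in zip(u,v)]);print(n,len(u),(u.mean(),v.mean()))
    # hub: dark blob nearest c0
    g=(V<115)&(S<60);cc=np.zeros_like(near);cv2.circle(cc,c0,38,1,-1)
    k,l,s,ce=cv2.connectedComponentsWithStats((g&(cc>0)).astype(np.uint8))
    b=1+np.argmax(s[1:,4]);out["hub"]=ray(I,*ce[b],zt)[:2];print("hub px",ce[b],s[b])
    return out
def ang(p,c): p=p-c; return np.arctan2(p[1],p[0])
E
python3 - <<'E'
from h import *
np.set_printoptions(precision=4,suppress=True)
I=np.load("w1.npz");w=cv2.imread("pics/w1.png")
r=measure(w,I);c=r["hub"];print("hub",c,"rimcentre",ray(I,318.5,77,.139),[ray(I,x,77,.139)[0] for x in(243,394)])
y=r["yel"];red=r["red"]
tip=y[np.argsort(np.hypot(*(y-c).T))[:8]].mean(0);print("tip",tip,np.hypot(*(tip-c)),ang(tip,c))
print("yel mean",y.mean(0),ang(y.mean(0),c))
print("red mean",ang(red.mean(0),c),"r",np.hypot(*(red-c).T).min(),np.hypot(*(red-c).T).max())
d=np.linalg.eigh(np.cov(red.T))[1][:,1];print("red axis",np.arctan2(*(-d)[::-1]),np.arctan2(*d[::-1]))
# press y axis from blue beam / columns unavailable; wheel angle:
print("wheel",ang(red.mean(0),c)-ang(tip,c),ang(red.mean(0),c)-ang(y.mean(0),c))
E
```

```text
red 904 (np.float64(281.25774336283183), np.float64(112.45796460176992))
yel 563 (np.float64(333.5595026642984), np.float64(179.7158081705151))
hub px [325.   63.5] [324  63   3   2   4]
hub [ 0.5735 -0.0325] rimcentre [ 0.5691 -0.0408  0.139 ] [np.float64(0.5178831286349217), np.float64(0.6203315949729584)]
tip [ 0.5794 -0.0991] 0.06682711617169172 -1.4823089476996787
yel mean [ 0.5821 -0.1125] -1.4635314238523398
red mean -2.345555089725199 r 0.02322768077643315 0.0633956765472967
red axis 0.7165402015548195 -2.425052452034974
wheel -0.8632461420255202 -0.8820236658728591
```

```bash
python3 - <<'E'
import re
s=open('h.py').read()
a=s.index("    # hub");b=s.index("    return out")
s=s[:a]+'''    # light annulus between hub and dark ring: ellipse on its convex outline (stripe included)
    m=(((V>150)&(S<60))|red)&(cv2.circle(np.zeros_like(near),c0,72,1,-1)>0)
    m=cv2.morphologyEx(m.astype(np.uint8),cv2.MORPH_OPEN,np.ones((5,5)))
    k,l,st,_=cv2.connectedComponentsWithStats(m);b=1+np.argmax(st[1:,4])
    m=((l==b)&~cv2.dilate(red.astype(np.uint8),np.ones((3,3))).astype(bool)).astype(np.uint8)
    cs=max(cv2.findContours(m,cv2.RETR_EXTERNAL,cv2.CHAIN_APPROX_NONE)[0],key=len)
    e=cv2.fitEllipse(cv2.convexHull(cs));out["hub"]=ray(I,*e[0],zt)[:2];print("ellipse",e)
'''+s[b:]
open('h.py','w').write(s)
E
cat > m.py <<'E'
from h import *
import sys
def show(I,w,c0=(318,78),zt=.139):
    r=measure(w,I,zt,c0);c=r["hub"];y=r["yel"];red=r["red"]
    tip=y[np.argsort(np.hypot(*(y-c).T))[:8]].mean(0)
    d=np.linalg.eigh(np.cov(red.T))[1][:,1]
    print("c",c,"tip",tip,np.hypot(*(tip-c)),"ang tip,yel,red:",ang(tip,c),ang(y.mean(0),c),ang(red.mean(0),c),"axis",np.arctan2(d[1],d[0]))
    print("wheel",ang(red.mean(0),c)-ang(tip,c),ang(red.mean(0),c)-ang(y.mean(0),c))
if __name__=="__main__": show(np.load("w1.npz"),cv2.imread("pics/w1.png"))
E
python3 m.py; python3 -c "
import cv2
h=cv2.cvtColor(cv2.imread('pics/w1.png'),cv2.COLOR_BGR2HSV);print(h[78,240:400:4,2],h[78,240:400:8,1])"
```

```text
red 904 (np.float64(281.25774336283183), np.float64(112.45796460176992))
yel 563 (np.float64(333.5595026642984), np.float64(179.7158081705151))
ellipse ((317.51104736328125, 75.93102264404297), (118.1807861328125, 128.73744201660156), 179.6511688232422)
c [ 0.56843584 -0.04016142] tip [ 0.57938003 -0.09907138] 0.05991792695432564 ang tip,yel,red: -1.3871121557472337 -1.3842374156152908 -2.3965949183153947 axis -2.425052452034974
wheel -1.009482762568161 -1.012357502700104
[167 107 113 114 109 197 199 200 196 195 200 197 198 200 200 119 117 119
 119 122 121 123 121 122 199 203 203 205 205 208 209 205 209 205 182 123
 119 119 119 244] [ 5 14 16  5  4  4  5  4  9  9 17 15  5  3  6  5  4  4 15 11]
```

Call:
play_rows(rows="0 0 0 25 0 0 1;0 0 0 35 0 0 1;0 0 0 30 0 0 1;0 0 0 13 10 0 1;0 0 0 0 20 0 1;0 0 0 0 15 0 1;0 0 0 0 8 0 1;0 0 0 0 0 0 1")

```text
time: 1.53
position: [0.5676, -0.1063, 0.1198]
tool_rot: [-0.003, 0.707, 0.0, 0.707]
ft_force: [-0.1, -3.2, -1.5]
grip_width: 0.0011
```

Call:
play_rows(rows="0 0 0 0 1 0 1;0 0 0 0 1 0 1;0 0 0 0 1 0 1;0 0 0 0 0 0 1")

```text
time: 1.87
position: [0.5677, -0.106, 0.12]
tool_rot: [-0.003, 0.707, -0.001, 0.708]
ft_force: [-0.5, -7.0, -3.9]
grip_width: 0.0004
```

Call:
play_rows(rows="0 0 0 0 0 3 1;0 0 0 0 0 5 1;0 0 0 0 0 5 1;0 0 0 0 0 2 1")

```text
time: 2.2
position: [0.5833, -0.1058, 0.1202]
tool_rot: [-0.002, 0.706, -0.001, 0.708]
ft_force: [0.6, -6.1, -2.6]
grip_width: 0.0007
```

Run:
```python
from h import *
w=imaging.camera("side")[195:285,300:420];v=imaging.camera("scene")[190:280,235:355]
cv2.imwrite("pics/s2.png",np.vstack([cv2.resize(x,(400,300),interpolation=cv2.INTER_CUBIC) for x in(w,v)]))
```

```text
(no output)
```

View pics/s2.png

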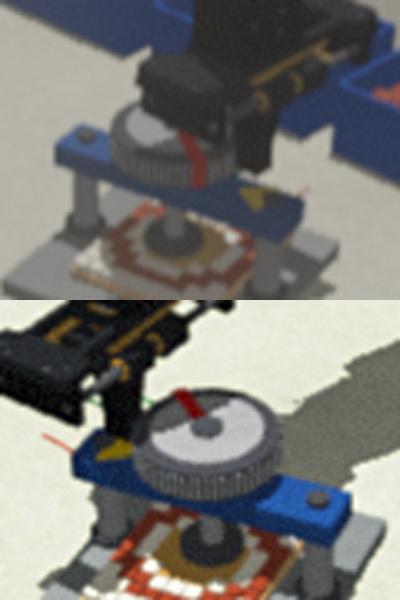

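Call:
play_rows(rows="0 0 0 0 1.7 12.7 1;0 0 0 0 4.9 11.8 1;0 0 0 0 7.8 10.2 1")

```text
time: 2.55
position: [0.6182, -0.0896, 0.1206]
tool_rot: [0.0, 0.706, -0.0, 0.708]
ft_force: [-0.4, -0.6, -0.2]
grip_width: 0.0004
```

Call:
play_rows(rows="0 0 0 0 10.2 7.8 1;0 0 0 0 11.8 4.9 1;0 0 0 0 12.7 1.7 1")

```text
time: 2.8
position: [0.6319, -0.0532, 0.1198]
tool_rot: [-0.0, 0.707, 0.0, 0.707]
ft_force: [0.1, -0.5, -0.3]
grip_width: 0.0007
```

Call:
play_rows(rows="0 0 0 0 12 0 1;0 0 0 0 0 -2 1;0 0 0 0 0 -2 1;0 0 0 0 0 0 1")

```text
time: 3.13
position: [0.6284, -0.0425, 0.1197]
tool_rot: [-0.0, 0.706, 0.0, 0.709]
ft_force: [5.5, 0.8, -4.0]
grip_width: 0.0005
```

Call:
play_rows(rows="0 0 0 0 0 -2 1;0 0 0 0 0 -2 1;0 0 0 0 0 0 1")

```text
time: 3.38
position: [0.6281, -0.044, 0.12]
tool_rot: [0.0, 0.703, -0.001, 0.712]
ft_force: [11.3, 0.6, -7.8]
grip_width: 0.0008
```

Call:
play_rows(rows="0 0 0 0 0 4.4 1;0 0 0 0 15.5 -2 1;0 0 0 0 14.5 -6 1;0 0 0 0 12.4 -9.5 1")

```text
time: 3.72
position: [0.6156, -0.0, 0.1206]
tool_rot: [0.001, 0.702, -0.001, 0.712]
ft_force: [9.9, 5.3, -3.0]
grip_width: 0.0009
```

Call:
play_rows(rows="0 0 0 0 9.5 -12.4 1;0 0 0 0 6 -14.5 1;0 0 0 0 2 -15.5 1")

```text
time: 3.97
position: [0.5679, 0.0194, 0.1204]
tool_rot: [0.001, 0.706, 0.001, 0.708]
ft_force: [-0.0, -0.6, -0.7]
grip_width: 0.0006
```

Call:
play_rows(rows="0 0 0 0 -4 0 1;0 0 0 0 0 -9.1 1;0 0 0 0 -2.3 -14.8 1;0 0 0 0 -6.8 -13.4 1;0 0 0 0 -10.6 -10.6 1")

```text
time: 4.38
position: [0.5154, -0.0039, 0.1196]
tool_rot: [0.001, 0.709, 0.002, 0.705]
ft_force: [-1.0, 2.7, 1.3]
grip_width: 0.0003
```

Call:
play_rows(rows="0 0 0 0 -13.4 -6.8 1;0 0 0 0 -14.8 -2.3 1;0 0 0 0 -9.5 0 1")

```text
time: 4.63
position: [0.5063, -0.0443, 0.1193]
tool_rot: [0.001, 0.71, 0.001, 0.704]
ft_force: [-5.4, 1.3, 3.1]
grip_width: 0.0006
```

Call:
play_rows(rows="0 0 0 0 -9.5 0 1;0 0 0 0 -14.8 2.3 1;0 0 0 0 -13.4 6.8 1;0 0 0 0 -11 10.6 1;0 0 0 0 -7.1 13.4 1;0 0 0 0 -2.5 14.8 1;0 0 0 0 0 9.5 1")

```text
time: 5.22
position: [0.5692, -0.1061, 0.1198]
tool_rot: [-0.001, 0.707, -0.002, 0.707]
ft_force: [-1.1, -8.2, 1.7]
grip_width: 0.0005
```

Run:
```python
from h import *
w=imaging.camera("side")[195:285,300:420];v=imaging.camera("scene")[190:280,235:355]
cv2.imwrite("pics/s3.png",np.vstack([cv2.resize(x,(400,300),interpolation=cv2.INTER_CUBIC) for x in(w,v)]))
```

```text
(no output)
```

View pics/s3.png

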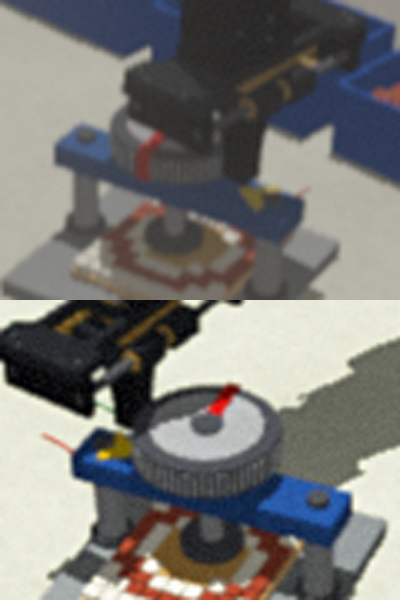

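Side view: the stripe is now at crop (150,150), on the left. Scene view: hub at crop (208,425), stripe tip at (235,388). I'll turn that into an angle.

```bash
cat > sm.py <<'E'
from h import *
# wheel angle from the scene camera; c = hub (world xy)
def sm(c=np.array([.568,-.0435]),zt=.140,yel=-1.385):
    I=imaging.camera_info("scene");w=imaging.camera("scene")
    x=cv2.resize(w[200:250,265:330],None,fx=4,fy=4,interpolation=cv2.INTER_CUBIC)
    H,S,V=cv2.split(cv2.cvtColor(x,cv2.COLOR_BGR2HSV))
    v,u=np.where(((H<6)|(H>174))&(S>150)&(V>90))
    p=np.array([ray(I,a/4-.375+265,b/4-.375+200,zt)[:2] for a,b in zip(u,v)])
    r=np.hypot(*(p-c).T);p=p[(r>.015)&(r<.05)]
    t=ang(p.mean(0),c);print("n",len(p),"red dir",t,"wheel mod 2pi",(t-yel+np.pi)%(2*np.pi)-np.pi)
if __name__=="__main__": sm()
E
python3 sm.py
```

```text
n 535 red dir -2.8991183694074407 wheel mod 2pi -1.5141183694074407
```

Call:
play_rows(rows="0 0 0 0 0 9.8 1;0 0 0 0 2.3 15.2 1;0 0 0 0 6.8 13.8 1;0 0 0 0 10.8 10.9 1;0 0 0 0 13.6 6.9 1;0 0 0 0 15 2.3 1;0 0 0 0 10 0 1")

```text
time: 5.95
position: [0.6286, -0.0421, 0.1199]
tool_rot: [-0.001, 0.706, 0.0, 0.708]
ft_force: [4.8, -1.2, -0.2]
grip_width: 0.0005
```

```bash
python3 sm.py
```

```text
Traceback (most recent call last):
  File "sm.py", line 11, in <module>
    if __name__=="__main__": sm()
                             ~~^^
  File "sm.py", line 9, in sm
    r=np.hypot(*(p-c).T);p=p[(r>.015)&(r<.05)]
                 ~^~
ValueError: operands could not be broadcast together with shapes (0,) (2,)
```

Call:
play_rows(rows="0 0 0 0 9.5 0 1;0 0 0 0 14.8 -2.3 1;0 0 0 0 13.4 -6.8 1;0 0 0 0 10.6 -10.6 1;0 0 0 0 6.8 -13.4 1;0 0 0 0 2.3 -14.8 1;0 0 0 0 0 -10.5 1")

```text
time: 6.58
position: [0.5669, 0.0187, 0.1206]
tool_rot: [0.002, 0.707, 0.002, 0.707]
ft_force: [2.1, 9.5, 4.4]
grip_width: 0.0002
```

```bash
sed -i 's/^    v,u=/    cv2.imwrite("pics\/last.png",w);v,u=/' sm.py; python3 sm.py
```

```text
n 401 red dir -0.1177162351815263 wheel mod 2pi 1.2672837648184743
```

Run:
```python
import cv2;from h import *
w=imaging.camera("side")[195:285,300:420];v=cv2.imread("pics/last.png")[190:280,235:355]
cv2.imwrite("pics/s4.png",np.vstack([cv2.resize(x,(400,300),interpolation=cv2.INTER_CUBIC) for x in(w,v)]))
```

```text
(no output)
```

View pics/s4.png

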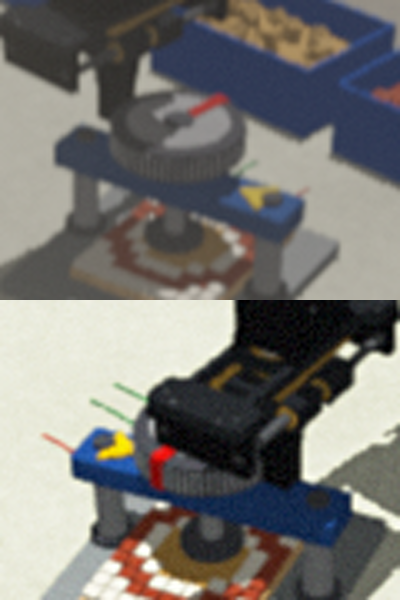

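The side view shows the stripe pointing away from hub (178,118) to (225,97). In the scene view it is half hidden, so I'll measure from the side view.

Run:
```python
from h import *
I=imaging.camera_info("side")
f=lambda x,y:ray(I,x*.3-.35+300,y*.3-.35+195,.142)[:2]
c=f(178,118);print(c)
for p in[(225,97),(207,105)]:
    t=ang(f(*p),c);print(f(*p),t,t+1.385)
```

```text
[ 0.56986395 -0.04107322]
[ 0.6202529  -0.04515969] -0.08092147121225583 1.304078528787744
[ 0.60076498 -0.0435313 ] -0.07937978091717056 1.3056202190828294
```

Call:
play_rows(rows="0 0 0 0 0 -9.8 1;0 0 0 0 -2.3 -14.8 1;0 0 0 0 -6.8 -13.4 1;0 0 0 0 -10.6 -10.6 1;0 0 0 0 -13.4 -6.8 1;0 0 0 0 -14.8 -2.3 1;0 0 0 0 -9.5 0 1")

```text
time: 7.27
position: [0.5058, -0.0425, 0.1191]
tool_rot: [0.001, 0.71, 0.001, 0.704]
ft_force: [-6.0, 1.7, 3.7]
grip_width: 0.0006
```

```bash
python3 sm.py
```

```text
n 714 red dir 1.3264999226146785 wheel mod 2pi 2.7114999226146788
```

Call:
play_rows(rows="0 0 0 0 -9.5 0 1;0 0 0 0 -14.8 2.3 1;0 0 0 0 -13.4 6.8 1;0 0 0 0 -11 10.6 1;0 0 0 0 -7.1 13.4 1;0 0 0 0 -2.5 14.8 1;0 0 0 0 0 9.5 1")

```text
time: 7.9
position: [0.5688, -0.106, 0.1193]
tool_rot: [-0.002, 0.707, -0.002, 0.707]
ft_force: [-2.0, -10.2, 0.0]
grip_width: 0.0003
```

```bash
python3 sm.py
```

```text
n 512 red dir -2.937484827451147 wheel mod 2pi -1.5524848274511471
```

Call:
play_rows(rows="0 0 0 0 0 9.8 1;0 0 0 0 2.3 15.2 1;0 0 0 0 6.8 13.8 1;0 0 0 0 10.8 10.9 1;0 0 0 0 -15 15 1")

```text
time: 8.37
position: [0.6318, -0.0924, 0.1192]
tool_rot: [0.0, 0.708, 0.002, 0.706]
ft_force: [-0.9, 0.1, -0.1]
grip_width: 0.0002
```

Call:
play_rows(rows="0 0 0 -30 0 0 1;0 0 0 -33 -15 -15 1;0 0 0 -30 -17 -20 1;0 0 0 -10 -20 -20 1;0 0 0 0 -10 -10.7 1;0 0 0 0 0 0 1;0 0 0 0 0 0 1")

```text
time: 8.95
position: [0.5663, -0.1585, 0.2216]
tool_rot: [0.001, 0.708, 0.0, 0.707]
ft_force: [-0.5, 0.6, -0.2]
grip_width: 0.0003
```

Run:
```python
from m import *
print(readout.get_obs()["position"])
w=imaging.camera("wrist");cv2.imwrite("pics/w2.png",w)
i=imaging.camera_info("wrist");np.savez("w2.npz",K=i["K"],world_to_cam=i["world_to_cam"])
show(i,w,zt=.145);import sm;sm.sm()
```

```text
[ 0.56633882 -0.15853412  0.22156512]
red 936 (np.float64(296.18589743589746), np.float64(127.0491452991453))
yel 556 (np.float64(334.16906474820144), np.float64(182.8956834532374))
ellipse ((318.2951965332031, 77.59712982177734), (121.248291015625, 131.9703826904297), 0.15621879696846008)
c [ 0.56873613 -0.04093836] tip [ 0.5796802  -0.09994309] 0.06001108363959707 ang tip,yel,red: -1.3874024792618882 -1.384371573857411 -2.0232740833314686 axis 1.099721468276701
wheel -0.6358716040695804 -0.6389025094740577
n 496 red dir -2.1417827703774215 wheel mod 2pi -0.7567827703774217
```

View pics/w2.png

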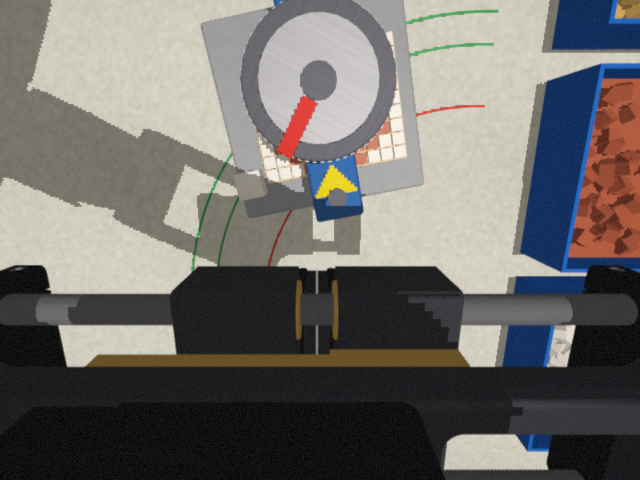

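The wheel now reads about -0.65 rad short of the target. The rim's apparent growth of about 2.5% fits a rise of roughly 2 turns. I'll do a short stroke next.

Call:
play_rows(rows="0 0 0 25 0 0 1;0 0 0 35 0 0 1;0 0 0 30 0 0 1;0 0 0 13 15 0 1;0 0 0 0 20 0 1;0 0 0 0 15 0 1;0 0 0 0 4 0 1;0 0 0 0 3 0 1")

```text
time: 9.72
position: [0.5679, -0.1055, 0.1182]
tool_rot: [-0.006, 0.707, -0.001, 0.707]
ft_force: [-1.2, -18.2, -12.0]
grip_width: 0.0003
```

Call:
play_rows(rows="0 0 0 0 0 5 1;0 0 0 0 0 5 1;0 0 0 0 1 8 1;0 0 0 0 1.5 7.5 1;0 0 0 0 0 0 1;0 0 0 0 -20 0 1;0 0 0 0 -25 -10 1;0 0 0 -35 -12 -5 1")

```text
time: 10.38
position: [0.5739, -0.1564, 0.1489]
tool_rot: [0.001, 0.711, 0.002, 0.703]
ft_force: [-0.9, 1.2, -1.1]
grip_width: 0.0005
```

Call:
play_rows(rows="0 0 0 -35 -2.5 -10 1;0 0 0 -33 0 -0.5 1;0 0 0 0 0 0 1;0 0 0 0 0 0 1;0 0 0 0 0 0 1")

```text
time: 10.8
position: [0.5672, -0.1587, 0.2224]
tool_rot: [-0.0, 0.707, 0.0, 0.707]
ft_force: [0.6, 0.6, -0.9]
grip_width: 0.0004
```

Run:
```python
from m import *
print(readout.get_obs()["position"])
w=imaging.camera("wrist");cv2.imwrite("pics/w3.png",w)
i=imaging.camera_info("wrist");np.savez("w3.npz",K=i["K"],world_to_cam=i["world_to_cam"])
show(i,w,zt=.145)
```

```text
[ 0.56724981 -0.15867827  0.22242081]
red 899 (np.float64(321.94549499443826), np.float64(131.39265850945495))
yel 556 (np.float64(332.86690647482015), np.float64(182.51258992805757))
ellipse ((317.1361999511719, 77.18032836914062), (121.20793151855469, 131.83177185058594), 179.746337890625)
c [ 0.56777973 -0.04098918] tip [ 0.57874056 -0.10032161] 0.06033635846949205 ang tip,yel,red: -1.3881199134350743 -1.3875007855927515 -1.473027162301918 axis 1.6806271366724146
wheel -0.08490724886684364 -0.08552637670916652
```

Call:
play_rows(rows="0 0 0 25 0 0 1;0 0 0 35 0 0 1;0 0 0 30 0 0 1;0 0 0 13 15 0 1;0 0 0 0 20 0 1;0 0 0 0 12 0 1;0 0 0 0 4 0 1;0 0 0 0 3 0 1")

```text
time: 11.52
position: [0.5671, -0.106, 0.1189]
tool_rot: [-0.002, 0.707, 0.0, 0.707]
ft_force: [-1.1, -8.5, -6.1]
grip_width: 0.0002
```

Call:
play_rows(rows="0 0 0 0 1 0 1;0 0 0 0 0 2 1;0 0 0 0 0 2 1;0 0 0 0 0 0 1;0 0 0 0 0 0 1;0 0 0 0 -20 0 1;0 0 0 0 -25 0 1;0 0 0 -35 -10 -4 1")

```text
time: 12.18
position: [0.5646, -0.1602, 0.1491]
tool_rot: [0.002, 0.71, 0.001, 0.704]
ft_force: [0.8, -0.0, -0.6]
grip_width: 0.0004
```

Call:
play_rows(rows="0 0 0 -35 0 0 1;0 0 0 -33 0 0 1;0 0 0 0 0 0 1;0 0 0 0 0 0 1;0 0 0 0 0 0 1")

```text
time: 12.6
position: [0.5669, -0.1591, 0.2227]
tool_rot: [0.0, 0.707, 0.0, 0.707]
ft_force: [-0.6, 0.5, -0.6]
grip_width: 0.0002
```

Run:
```python
from m import *
print(readout.get_obs()["position"])
w=imaging.camera("wrist");cv2.imwrite("pics/w4.png",w)
i=imaging.camera_info("wrist");np.savez("w4.npz",K=i["K"],world_to_cam=i["world_to_cam"])
show(i,w,zt=.145)
a=cv2.imread("pics/scene0.png")[190:280,235:355];b=imaging.camera("scene")[190:280,235:355]
c=imaging.camera("side")[195:285,300:420]
r=lambda x:cv2.resize(x,(400,300),interpolation=cv2.INTER_CUBIC)
cv2.imwrite("pics/f.png",np.vstack([np.hstack([r(a),r(b)]),np.hstack([r(c),cv2.resize(w[0:240,160:480],(400,300))])]))
```

```text
[ 0.56692765 -0.15912631  0.22274044]
red 893 (np.float64(327.026875699888), np.float64(129.96192609182532))
yel 558 (np.float64(333.11290322580646), np.float64(181.84229390681003))
ellipse ((317.33941650390625, 76.51653289794922), (120.94707489013672, 131.7883758544922), 179.99826049804688)
c [ 0.5677722  -0.04089806] tip [ 0.57855714 -0.09989321] 0.0599728501782809 ang tip,yel,red: -1.3899823346839049 -1.3870579256627 -1.375277579843572 axis 1.7786550251555537
wheel 0.014704754840332956 0.011780345819128124
```

View pics/f.png

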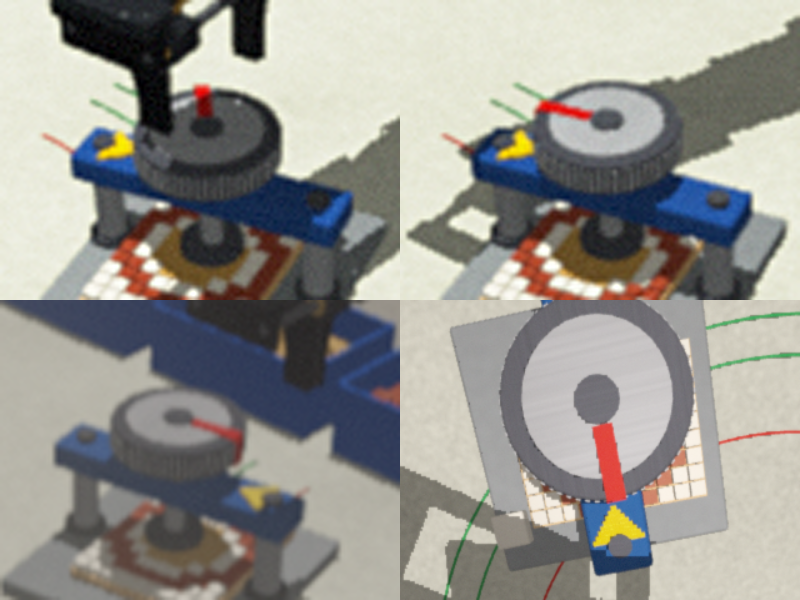

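```bash
python3 -c "
from rig import robot;print(robot.hand_in())"
```

```text
the job is handed in; nothing more can be done
None
```

I loosened the press with the shut fingertips rubbing anticlockwise round the rim. The wheel went from about -1.0 rad, past the pointer, and on through two more full turns. The job is handed in, at about 12.6 s on the robot's clock.

**Final position:** the last wrist view puts the red mark 0.01 to 0.03 rad past the pointer, depending on whether I use the stripe's centre or its long axis.

**Turn count:** I followed the stripe's angle through the turns. The wheel's rise agrees with two turns: about 7 mm in the scene view, and the rim appears about 2.4% larger in the wrist view. One turn fewer would have shown about half that. The rise is only coarsely measured.

**Panel and stone:** both look unmoved in the last pictures. I didn't check the other objects by picture after the start, but the fingers stayed around the wheel and above the beam.

**Points to note:**
- **Rim force:** it was mostly 5–10 N, but reached about 11 N twice on the first lap and 18 N once, when I pressed in too fast before a late stroke.
- **Slip:** the finger lost contact or slipped on parts of the laps, so I measured progress by camera rather than from the path.
- **Wheel centre:** touch and camera disagreed by about 3 mm. I estimate that changes the final angle by no more than about 0.02 rad.

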